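# Reconnect the air vise: thread the clevis pin through fork and rod eye

## Robot

A 6-joint arm with a two-finger parallel gripper is mounted at the origin on the work surface. World frame = base frame: x ahead of the robot, y to its left, z up, the work surface at z = 0. Lengths are in m, angles in rad, forces in N, time in s.
With the tool pointing down it reaches from about 0.325 to 0.775 m from the base axis. Payload 5.5 kg.
Tool frame: the origin (TCP) lies between the finger pads; the fingertips stand 11 mm ahead of it and the grasp point (between the pads) lies 8 mm behind it; y points along the fingers, z is the direction in which the jaws open and shut, and the axes are right-handed (so a half turn about y gives the same grasp; the last joint's range is limited). The gripper opens to 85 mm and grips with 20 to 120 N. Pads are 22 mm wide; open, the fingers measure 114 mm over their backs; the gripper's body (76 mm by 85 mm) begins 54 mm behind the grasp point. The pads swing forward as they close: fully open they stand 13 mm farther back than shut.
Start: joints at [-1.36, 0.091, 1.231, -0, 1.82, -0.057], TCP at [0.159, -0.579, 0.242] pointing down, gripper open.
Joint ranges: [-2.87, 2.87], [-0.86, 2.18], [0.17, 2.46], [-1.51, 4.65], [0.06, 2.69], [-2.65, 2.65]. Speed limits (rad/s): [2.57, 2.57, 3.01, 3.14, 3.14, 3.14].

## Interface

Orientations are given as [roll, pitch, yaw] about the fixed x, y, z axes, in that order (R = Rz(yaw) Ry(pitch) Rx(roll)).
In Python, from bench import manip gives the robot as it stands. The module is installed in compiled form; this text tells all that it offers.
- The arm moves only by the tool apply_moves, never from a script. Its arguments are lists of equal length, an entry for each row: "hand": the opening, from 0 (shut) to 1 (fully open); "delta_pos": the shift along the tool's x, y, z in mm, a list of three; "delta_rot": the turn, a rotation vector about the tool's x, y, z in degrees, a list of three. In form: {"hand": [hand, ...], "delta_pos": [[x, y, z], ...], "delta_rot": [[wx, wy, wz], ...]}. A call has 1 to 5 rows; each row is the pose to reach, as a shift and turn from the pose commanded when the call began, along the tool's axes at that moment; what a row does not reach only later rows make up. A row lasts 1/10 s, in which the tool goes at most 50 mm and 8.59 degrees, less where a joint would pass 70% of its speed; a pose out of reach is approached as far as the arm can. A call with a gripper value outside its range is refused whole. The fingers move at their own pace and stop on an object; the grip force is fixed at half the most. Time passes only in rows, so rows that repeat a pose let the fingers close. It gives the time, the measured TCP pose, the force and the opening at its end, in the units of the state.
- manip.observe(): the state, without advancing time (a new reading comes with each control period).
- manip.capture(name): name is "scene" or "top"; returns a dict with "color" (400x640x3 uint8, blue, green, red), "depth" (400x640 float32, m along the optical axis (not along the pixel's ray), 0 where there is no reading), "fovy" (degrees; the focal length in pixels is half the picture's height over the tangent of half this angle, whatever the lens; pixels are square), "cx", "cy" (the principal point, pixels), "k1" (the pictures are not rectified: a ray, as slopes to the right and down, at radius r is drawn at 1 + k1 r^2 times it, then the intrinsics apply), "R" (3x3) and "t" (3): a world point X has camera coordinates R X + t. Camera axes: x right, y down, z forward; pixel columns grow to the right and rows downward; lengths in m; the calibration is good to about 2 mm. A picture is of the moment at which its call begins.
- manip.sign_off(): hands the job in, once; it reports no verdict.
The state is a dict: "time_s": time; "joint_positions": joint angles; "joint_velocities": joint speeds; "joint_torque": joint torques, N m; "tool_pos": TCP position; "tcp_rot": TCP orientation; "contact_force": force on the tool from outside, world axes, zero at the start; "wrist_torque": the same for the moment, N m; "grip_width": finger opening in m.
Only numpy, scipy, OpenCV 4.12 (cv2) and the standard library are available. Lean on these libraries where they do the work, as an engineer would, in place of code of your own. Each camera call takes 0.05 s, during which the arm holds its last target.

## Task

Couple the air vise's cylinder back to its sliding jaw. Take the flanged clevis pin with the tall knurled grip from the wooden rack, start it in the fork's upper ear, then gently draw the piston rod out against its spring until the pin drops into the rod eye, and press the pin on through the lower ear until it clicks home with its flange flat on the fork. Never force the pin, and leave the other pins and the tools alone.

Things in the scene. Friction and masses are not known exactly. Their poses are not given: they have to be found in the camera images.
- vise: Air-operated bench vise bolted down on its grey base plate (110 x 450 x 15 mm). Origin on the bench, straight under the fork's pin holes; z up, +y along the piston rod, from the fork to the cylinder. Fork: two dark steel ears, 52 x 54 mm, one above the other, their 17 mm holes in one vertical line. A spring ball in the lower hole stops the pin 5 to 8 mm short; it clicks home under 10 to 20 N, less if the pin is turned to and fro.
- fork_hole (a point): Centre of the upper hole's mouth on the upper ear's top face, 94.5 mm above the bench; axes as the vise. Going down: ear 18 mm, gap 1.5, rod eye 18, gap 1.5, lower ear 21. The flat eye (36 mm wide, 17 mm hole) starts 7 to 18 mm (it varies) too far to the cylinder, so a pin put in the upper ear stops on the eye's face, its flange 40.5 mm above the ear, and stands there when let go.
- pin: The steel clevis pin, 140 to 240 g, upright in one of the rack's three holes. Origin: centre of the flange's underside; z along the pin, up to the grip. Below: shank 16 mm thick, 60 mm long, the last 3 mm tapered to 13.6 mm, with a shallow catch groove 5 mm from the end. Above: flange 28 mm wide, 5 mm thick, then a knurled round grip 20 mm thick, 5 to 37 mm above the origin.
- rod_gland (a point): Middle of the cylinder's nose, where the 16 mm thick round piston rod comes out, 150 mm from the pin axis and 66 mm above the bench; axes as the vise. The bare rod is free to grip 60 to 145 mm from the pin axis. It slides along y only; drawing it to the fork takes up to 9 N (return spring and seal drag). Let go, it springs back several mm unless the pin is in the eye.
- rack: Fixed hardwood block, 180 x 50 x 72 mm, origin under its centre, with three holes 60 mm apart along its x. Its pins hang by their heads, 72 mm above the bench.
- bolt_pin: Bystander: another pin in the rack, 12 mm thick, with a low hexagon head (25 mm wide, 10 mm high). Origin under its head.
- stub_pin: Bystander: a short pin in the rack with a flat round head (30 mm wide, 7 mm high). Origin under its head.
- mallet: Bystander: mallet with a wooden handle, 260 mm long, lying beyond the vise.
- driver: Bystander: screwdriver, 200 mm long, lying on the bench.
- collar: Bystander: steel ring 44 mm wide, 14 mm high, lying on the bench. Origin under its centre.
Mind the look-alikes: they are no part of the job. What is shaped like the pin but blue or green is not meant.

How it is judged:
At the end, for the whole second after the job is handed in: The pin goes through upper ear, rod eye and lower ear and rests there, let go, upright within 3.4 degrees, its flange within 2 mm of the upper ear's top face and within 2.5 mm of the hole's centre (z of pin in the frame of fork_hole below 0.002 m and horizontal distance between pin and fork_hole below 0.0025 m and angle between the z axis of pin and the z axis of vise, either way round below 0.06 rad and linear speed of pin below 0.01 m/s); the robot touches nothing.
It fails at once if the pin is forced: its contacts with the fork, the rod eye and the ball catch add up to more than 60 N (contact force between pin and vise above 60 N).
It fails at once if another pin of the rack is moved more than 20 mm (distance of any of bolt_pin, stub_pin from where it was at the start of the episode above 0.02 m).
It fails at once if the mallet, the screwdriver or the steel ring is moved more than 20 mm (distance of any of mallet, driver, collar from where it was at the start of the episode above 0.02 m).
It also fails if it takes over 67 s, if anything falls off the work surface, if the arm or the gripper's body presses on something with over 40 N, if the wrist force passes 120 N, or if a joint passes its speed limit or range.

## Working session

There is one attempt and no reset: what is moved stays moved. The work goes in short steps, Python scripts to look and compute and a tool call to move; the robot and the scene stay as the last step left them, time stands still between calls to the robot, and variables do not carry over. Pictures are saved under pics/ and viewed, and the job is handed in when it is done.

Besides the shell and the picture viewer there is one more tool, called as name(argument=value, ...) on one line, values as JSON. apply_moves: Moves the arm, as the interface text tells. Its arguments: {"type":"object","properties":{"hand":{"type":"array","items":{"type":"number"}},"delta_pos":{"type":"array","items":{"type":"array","items":{"type":"number"}}},"delta_rot":{"type":"array","items":{"type":"array","items":{"type":"number"}}}},"required":["hand","delta_pos","delta_rot"]}

```bash
mkdir -p pics; cat > h.py <<'E'
import numpy as np, cv2
from bench import manip
def rays(c,uv):
    f=200/np.tan(np.radians(c['fovy'])/2)
    uv=np.atleast_2d(np.array(uv,float))
    K=np.array([[f,0,c['cx']],[0,f,c['cy']],[0,0,1]])
    p=(uv-[c['cx'],c['cy']])/f
    q=p.copy()
    for _ in range(30): q=p/(1+c['k1']*(q**2).sum(1,keepdims=True))
    d=np.c_[q,np.ones(len(q))]
    R=np.array(c['R']);t=np.array(c['t'])
    return -R.T@t, d@R
def onplane(c,uv,z):
    o,d=rays(c,uv); s=(z-o[2])/d[:,2:3]; return o+s*d
def proj(c,X):
    f=200/np.tan(np.radians(c['fovy'])/2)
    x=np.atleast_2d(X)@np.array(c['R']).T+np.array(c['t']); q=x[:,:2]/x[:,2:]
    q=q*(1+c['k1']*(q**2).sum(1,keepdims=True)); return q*f+[c['cx'],c['cy']]
def cloud(c):
    v,u=np.mgrid[:400,:640]; uv=np.c_[u.ravel(),v.ravel()]
    o,d=rays(c,uv); return (o+d*c['depth'].ravel()[:,None]).reshape(400,640,3)
def save(n,**k): np.savez(n,**k)
E
python3 - <<'E'
from h import *
s=manip.observe(); print(s)
for n in('scene','top'):
    c=manip.capture(n); cv2.imwrite(f'pics/{n}0.png',c['color']); np.savez(n+'0.npz',**c)
    print(n,c['fovy'],c['cx'],c['cy'],c['k1'],-np.array(c['R']).T@c['t'],np.array(c['R']))
E
```

```text
{'time_s': 0.0, 'joint_positions': array([-1.35971369e+00,  9.18728487e-02,  1.23191875e+00,  1.50755626e-06,
        1.81981903e+00, -5.67093050e-02]), 'joint_velocities': array([-0.00034835, -0.00040598,  0.00140869, -0.00058794,  0.00104962,
       -0.00018765]), 'joint_torque': array([ 1.89526640e-03, -4.58723974e+01, -4.18025494e+01,  2.15763898e-04,
        1.15828970e-02, -4.73724057e-06]), 'tool_pos': array([ 0.1586971 , -0.5783461 ,  0.24112393]), 'tcp_rot': array([-1.57281098e+00,  1.15836055e-04, -2.87380046e+00]), 'contact_force': array([-0.38281766,  0.42832874,  0.5104673 ]), 'wrist_torque': array([ 0.02666857,  0.00791121, -0.07611591]), 'grip_width': 0.08523052694921364}
scene 52.715553306264994 317.3609155798023 193.7504165521601 -0.10051572155856309 [ 1.07202877 -0.60835766  0.52295507] [[ 0.76668364  0.64198101  0.00752172]
 [ 0.35329149 -0.41207691 -0.83986769]
 [-0.53607958  0.64657018 -0.54273905]]
top 50.2733857885442 324.09253092136936 195.29607964385278 0.029080016512410545 [ 0.58589462 -0.06448483  0.91780236] [[ 0.01797352 -0.99979233 -0.00960444]
 [-0.99840629 -0.01743298 -0.05367474]
 [ 0.05349616  0.01055386 -0.99851228]]
```

View pics/scene0.png

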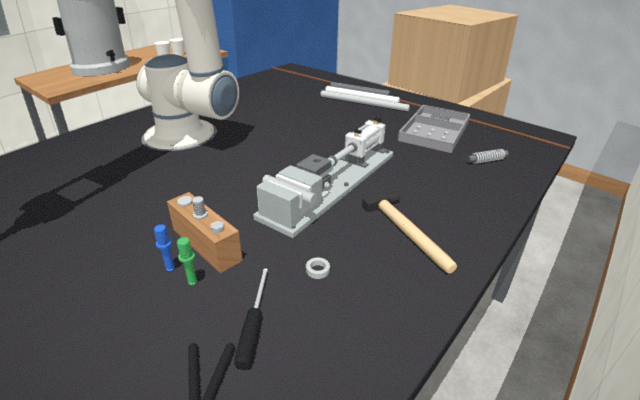

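View pics/top0.png

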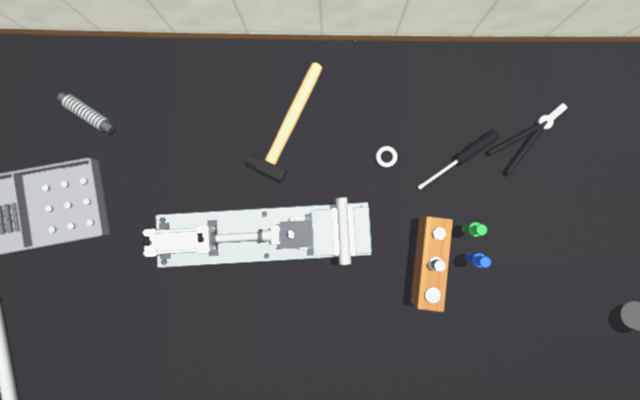

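The scene view shows the rack near (205,230), with the grip pin in the middle at (199,207). The blue and green look-alikes stand at (164,248) and (187,260). In the top view, the vise runs from the fork (295,235) left to the cylinder (180,240). I'll enlarge both areas.

```bash
python3 - <<'E'
import cv2,numpy as np
t=cv2.imread('pics/top0.png');s=cv2.imread('pics/scene0.png')
a=cv2.resize(t[190:280,130:380],None,fx=3.2,fy=3.2,interpolation=cv2.INTER_CUBIC)
b=cv2.resize(t[205:320,400:500],(400,460),interpolation=cv2.INTER_CUBIC)
cv2.imwrite('pics/c1.png',a)
d=cv2.resize(s[180:290,145:245],(400,440),interpolation=cv2.INTER_CUBIC)
cv2.imwrite('pics/c2.png',np.hstack([b[:440],d]))
cv2.imwrite('pics/c3.png',cv2.resize(s[110:240,245:405],(800,600*650//600),interpolation=cv2.INTER_CUBIC)[:600])
E
```

```text
(no output)
```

View pics/c1.png

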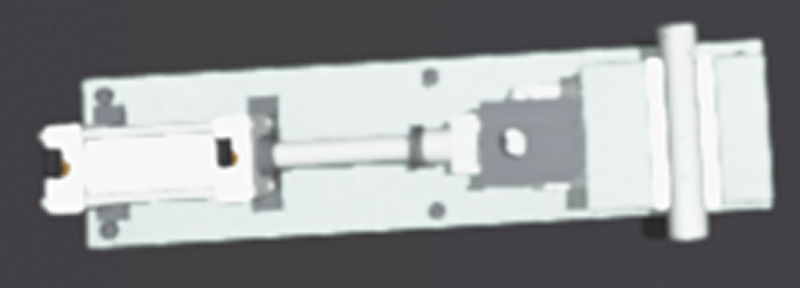

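View pics/c2.png

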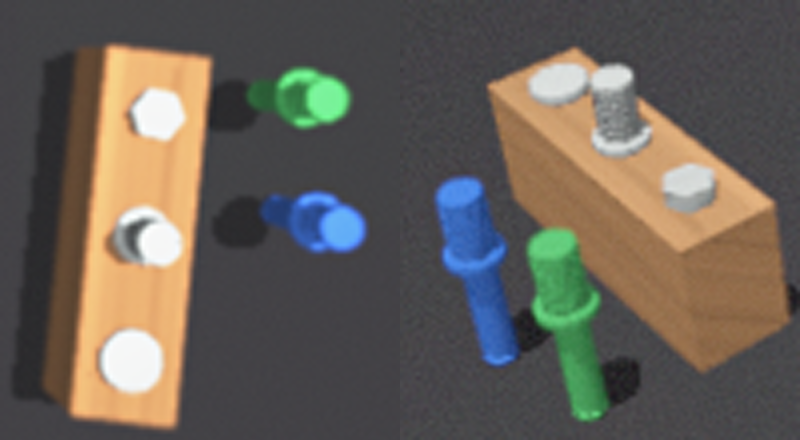

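View pics/c3.png

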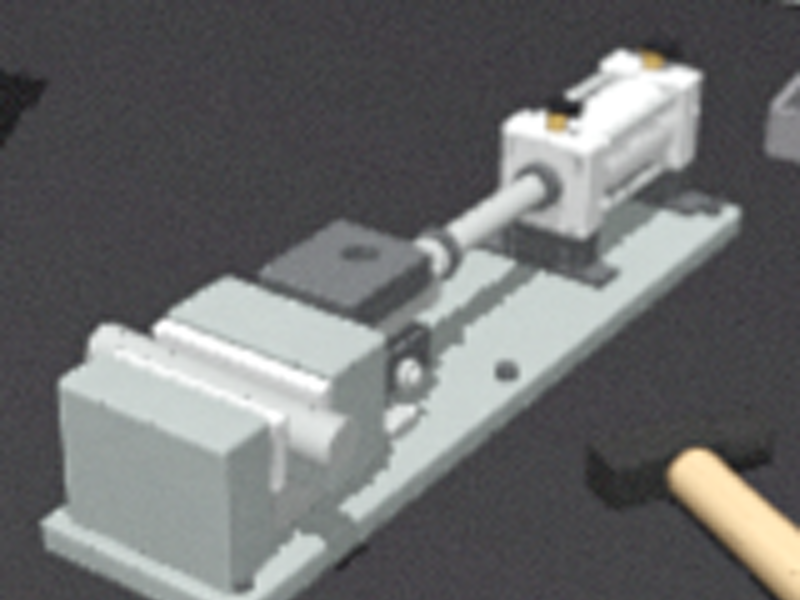

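Candidates in the rack (top view): hex-head bolt_pin (439,233), tall grey knurled grip over a flange (436,264), flat-head stub_pin (433,295). The blue and green ones standing outside the rack don't count. The middle one is the pin, since it alone has a tall knurled grip, and the crop confirms it. Now I'll measure.

```bash
python3 - <<'E'
from h import *
T=dict(np.load('top0.npz'));S=dict(np.load('scene0.npz'))
P=cloud(T);Q=cloud(S)
hsv=cv2.cvtColor(T['color'],cv2.COLOR_BGR2HSV);g=hsv[...,2]
# rack top face
m=((hsv[...,1]>90)&(hsv[...,0]<25)&(P[...,2]>.06)&(P[...,2]<.08)).astype(np.uint8)
m[:,:400]=0;m[:,470:]=0
m=cv2.morphologyEx(m,cv2.MORPH_CLOSE,np.ones((25,25)))
cs,_=cv2.findContours(m,0,1);c=max(cs,key=cv2.contourArea)
box=cv2.boxPoints(cv2.minAreaRect(c.astype(np.float32)));W=onplane(T,box,.072);print('rack',W.round(4),W.mean(0),'z',np.median(P[...,2][m>0]))
# heads
for n,(u,v),z in(('hex',(439,233),.082),('grip',(438,265),.109),('stub',(433,295),.079)):
    k=((g>150)&(hsv[...,1]<60)).astype(np.uint8); k[:v-18]=0;k[v+18:]=0;k[:,:u-15]=0;k[:,u+15:]=0
    if n=='grip':k=(k&(P[...,2]>.1)).astype(np.uint8)
    M=cv2.moments(k,True);print(n,M['m00'],M['m10']/M['m00'],M['m01']/M['m00'],onplane(T,[M['m10']/M['m00'],M['m01']/M['m00']],z).round(4),np.median(P[...,2][k>0]))
# ear
for n,C,PP,roi in(('top',T,P,(205,265,265,320)),('scene',S,Q,(145,185,290,340))):
    gg=cv2.cvtColor(C['color'],cv2.COLOR_BGR2GRAY)
    m=(np.abs(PP[...,2]-.0945)<.006)&(gg<150)
    r=np.zeros_like(m);r[roi[0]:roi[1],roi[2]:roi[3]]=1;m=(m&r).astype(np.uint8)
    print(n,m.sum(),np.median(PP[...,2][m>0]))
    cs,_=cv2.findContours(m,0,1);c=max(cs,key=cv2.contourArea)
    box=cv2.boxPoints(cv2.minAreaRect(c.astype(np.float32)));
    ap=cv2.approxPolyDP(c,4,True)[:,0].astype(float)
    print(onplane(C,box,.0945).round(4).tolist(),'\n',onplane(C,ap,.0945).round(4).tolist())
    cv2.imwrite(f'pics/ear_{n}.png',cv2.resize(np.hstack([gg[roi[0]:roi[1],roi[2]:roi[3]],m[roi[0]:roi[1],roi[2]:roi[3]]*255]),None,fx=6,fy=6,interpolation=0))
# heights of vise
for u,v in((178,240),(202,238),(150,243),(240,238),(262,237),(283,222),(283,250),(341,230),(330,230),(360,230),(145,237)):print((u,v),P[v,u].round(4))
E
```

```text
rack [[ 0.4142 -0.2386  0.072 ]
 [ 0.5929 -0.2558  0.072 ]
 [ 0.5886 -0.3086  0.072 ]
 [ 0.4103 -0.2907  0.072 ]] [ 0.50151849 -0.27341419  0.072     ] z 0.07245202092511366
hex 132.0 439.00757575757575 233.09848484848484 [[ 0.561  -0.2805  0.082 ]] 0.08160876219132729
grip 98.0 439.16326530612247 265.2142857142857 [[ 0.5018 -0.2739  0.109 ]] 0.10824431644174093
stub 203.0 432.3990147783251 294.70443349753697 [[ 0.4419 -0.2687  0.079 ]] 0.07900661510938822
top 195 0.09453393281632483
[[0.5309, 0.0253, 0.0945], [0.5635, 0.0261, 0.0945], [0.5645, -0.0279, 0.0945], [0.5319, -0.0285, 0.0945]] 
 [[0.5616, 0.026, 0.0945], [0.5309, 0.0253, 0.0945], [0.5357, -0.0285, 0.0945], [0.5353, -0.0015, 0.0945], [0.5503, 0.0161, 0.0945], [0.5637, 0.0145, 0.0945]]
scene 382 0.09419369905839475
[[0.5438, -0.0448, 0.0945], [0.4988, 0.0238, 0.0945], [0.5808, 0.0305, 0.0945], [0.6183, -0.0359, 0.0945]] 
 [[0.5432, -0.0411, 0.0945], [0.5917, -0.0343, 0.0945], [0.5836, 0.0241, 0.0945], [0.5308, 0.0237, 0.0945]]
(178, 240) [0.5387 0.2253 0.0895]
(202, 238) [0.5443 0.1736 0.1084]
(150, 243) [0.5331 0.2725 0.105 ]
(240, 238) [0.5438 0.1088 0.0739]
(262, 237) [0.5468 0.0648 0.0783]
(283, 222) [0.577  0.0226 0.0942]
(283, 250) [0.5172 0.0297 0.0137]
(341, 230) [ 0.5633 -0.0899  0.0813]
(330, 230) [ 0.563  -0.0684  0.0846]
(360, 230) [ 0.5642 -0.1265  0.0888]
(145, 237) [0.5446 0.2798 0.1111]
```

```bash
python3 - <<'E'
from h import *
T=dict(np.load('top0.npz'));S=dict(np.load('scene0.npz'))
a=cv2.resize(T['color'][205:265,265:325],(400,400),interpolation=0)
b=cv2.resize(S['color'][145:185,295:335],(400,400),interpolation=0)
cv2.imwrite('pics/d1.png',np.hstack([a,b]))
E
```

```text
(no output)
```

View pics/d1.png

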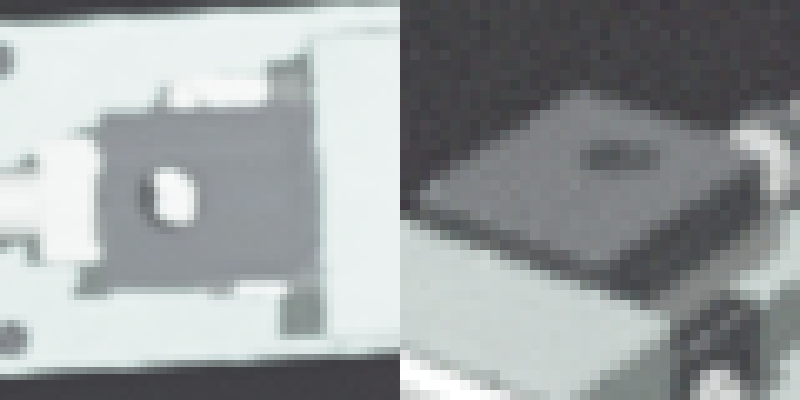

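```bash
python3 - <<'E'
from h import *
T=dict(np.load('top0.npz'));S=dict(np.load('scene0.npz'))
P=cloud(T)
def hole(C,c,r,n):
    g=cv2.cvtColor(C['color'],cv2.COLOR_BGR2GRAY).astype(np.float32)
    x0,y0=c[0]-r,c[1]-r
    k=g[y0:y0+2*r+1,x0:x0+2*r+1]
    k=cv2.resize(k,None,fx=8,fy=8,interpolation=cv2.INTER_CUBIC)
    base=np.median(k); m=(np.abs(k-base)>(18 if n=='scene' else 22)).astype(np.uint8)
    m=cv2.morphologyEx(m,cv2.MORPH_OPEN,np.ones((5,5)))
    nl,l,st,ce=cv2.connectedComponentsWithStats(m)
    cs,_=cv2.findContours(m,0,1)
    i=max(cs,key=cv2.contourArea);h=cv2.convexHull(i);e=cv2.fitEllipse(h)
    uv=(np.array(e[0])+.5)/8-.5+[x0,y0]
    print(n,base,uv,np.array(e[1])/8,onplane(C,uv,.0945).round(4)); return uv
a=hole(T,(290,234),7,'top'); b=hole(S,(317,160),5,'scene')
print(onplane(T,[289.85,234.05],.0945),onplane(S,[316.65,160.15],.0945))
# triangulate
o1,d1=rays(T,a);o2,d2=rays(S,b)
A=np.c_[d1[0],-d2[0]];s=np.linalg.lstsq(A,o2-o1,rcond=None)[0];print(o1+s[0]*d1[0],o2+s[1]*d2[0])
# base plate orientation z=.015
m=((P[...,2]>.008)&(P[...,2]<.2)).astype(np.uint8);m[:,:120]=0;m[:,385:]=0;m[:195]=0;m[280:]=0
hs=cv2.cvtColor(T['color'],cv2.COLOR_BGR2HSV)
m&=(hs[...,2]>120).astype(np.uint8)
# long edges: for columns find top and bottom
for lab,f in(('up',np.argmax),):
  up=[];lo=[]
  for u in list(range(170,330,4)):
    v=np.where(m[:,u])[0];up.append((u,v.min()-.5));lo.append((u,v.max()+.5))
  for q in(up,lo):
    W=onplane(T,np.array(q),.015);p=np.polyfit(W[:,1],W[:,0],1);r=W[:,0]-np.polyval(p,W[:,1]);k=abs(r)<.002;p=np.polyfit(W[k,1],W[k,0],1);print(p,r.std(),k.sum())
# rod axis
g=cv2.cvtColor(T['color'],cv2.COLOR_BGR2GRAY)
k=(P[...,2]>.066)&(P[...,2]<.08)&(P[...,1]>.075)&(P[...,1]<.13)&(P[...,0]>.52)&(P[...,0]<.57)
X=P[k];print('rod',len(X),[ (y,X[abs(X[:,1]-y)<.006,0].mean().round(4)) for y in(.08,.09,.1,.11,.12)])
k=(P[...,2]>.1)&(P[...,1]>.1)&(P[...,1]<.33)&(abs(P[...,0]-.54)<.06);print('tall',P[k].min(0),P[k].max(0))
E
```

```text
top 151.07967 [290.65089321 233.85194683] [7.05667162 9.30708885] [[0.5545 0.0073 0.0945]]
scene 129.23856 [316.44314003 160.25413513] [3.20612884 7.99743557] [[0.5583 0.007  0.0945]]
[[0.55412991 0.00880636 0.0945    ]] [[0.55832533 0.00766297 0.0945    ]]
[0.55447724 0.00740983 0.09292165] [0.55648842 0.00914063 0.09299591]
[-0.07545657  0.60950897] 0.0006222413411579857 40
[-0.07443336  0.49953281] 0.0006151301788679002 40
rod 219 [(0.08, np.float64(0.5489)), (0.09, np.float64(0.5477)), (0.1, np.float64(0.547)), (0.11, np.float64(0.5467)), (0.12, np.float64(0.5459))]
tall [0.52937721 0.17355229 0.1007422 ] [0.55378562 0.28271335 0.11388011]
```

```bash
cat >> h.py <<'E'
from scipy.spatial.transform import Rotation as Ro
def st():
    s=manip.observe();print('t',s['time_s'],'p',s['tool_pos'].round(4),'r',s['tcp_rot'].round(4),'F',s['contact_force'].round(2),'M',s['wrist_torque'].round(2),'w',round(s['grip_width'],4));return s
def to(p,yaw=None):
    s=st();R=Ro.from_euler('xyz',s['tcp_rot'])
    y=s['tcp_rot'][2] if yaw is None else yaw
    Rt=Ro.from_euler('xyz',[-np.pi/2,0,y])
    print('dpos mm',(R.inv().apply(np.array(p)-s['tool_pos'])*1000).round(1),'drot',np.degrees((R.inv()*Rt).as_rotvec()).round(2))
E
python3 - <<'E'
from h import *
to([.5018,-.2739,.2],3.045)
T=dict(np.load('top0.npz'));P=cloud(T)
for u,v in((485,261),(481,230)):print(P[v,u])
E
```

```text
t 0.1 p [ 0.1587 -0.5784  0.2412] r [-1.5726e+00  1.0000e-04 -2.8738e+00] F [-0.16  0.25  0.42] M [-0.   -0.03 -0.04] w 0.0851
dpos mm [-411.4   41.6 -202.8] drot [1.000e-01 2.088e+01 1.000e-02]
[ 0.51039986 -0.36327156  0.09690468]
[ 0.5689008  -0.35549023  0.0983685 ]
```

apply_moves(hand=[0.5, 0.5, 0.5, 0.5, 0.5], delta_pos=[[-411.4, 41.6, -202.8], [-411.4, 41.6, -202.8], [-411.4, 41.6, -202.8], [-411.4, 41.6, -202.8], [-411.4, 41.6, -202.8]], delta_rot=[[0.1, 20.9, 0], [0.1, 20.9, 0], [0.1, 20.9, 0], [0.1, 20.9, 0], [0.1, 20.9, 0]])

```text
time_s: 0.6
tool_pos: [0.3435, -0.4141, 0.2194]
tcp_rot: [-1.57, -0.0, 3.044]
contact_force: [1.1, -0.3, -0.5]
grip_width: 0.0426
```

```bash
python3 - <<'E'
from h import *
to([.5018,-.2739,.2],3.045)
E
```

```text
t 0.6 p [ 0.3435 -0.4141  0.2194] r [-1.5696 -0.      3.0441] F [ 1.07 -0.3  -0.52] M [ 0.04 -0.02 -0.03] w 0.0426
dpos mm [-143.9   19.2 -154.9] drot [-0.07 -0.05  0.  ]
```

apply_moves(hand=[0.5, 0.5, 0.5, 0.5, 0.5], delta_pos=[[-143.9, 19.2, -154.9], [-143.9, 19.2, -154.9], [-143.9, 19.2, -154.9], [-143.9, 19.2, -154.9], [-143.9, 19.2, -154.9]], delta_rot=[[0, 0, 0], [0, 0, 0], [0, 0, 0], [0, 0, 0], [0, 0, 0]])

```text
time_s: 1.1
tool_pos: [0.5032, -0.2715, 0.199]
tcp_rot: [-1.572, -0.001, 3.05]
contact_force: [-0.5, -0.4, 0.3]
grip_width: 0.0427
```

```bash
python3 - <<'E'
from h import *
to([.5018,-.2739,.13],3.045)
E
```

```text
t 1.1 p [ 0.5032 -0.2715  0.199 ] r [-1.5716e+00 -8.0000e-04  3.0497e+00] F [-0.48 -0.44  0.26] M [ 0.02 -0.03  0.01] w 0.0427
dpos mm [ 1.2 69.   2.5] drot [0.05 0.27 0.05]
```

apply_moves(hand=[0.5, 0.5, 0.5, 0.5], delta_pos=[[1.2, 30, 2.5], [1.2, 69, 2.5], [1.2, 69, 2.5], [1.2, 69, 2.5]], delta_rot=[[0, 0.2, 0], [0, 0.2, 0], [0, 0.2, 0], [0, 0.2, 0]])

```text
time_s: 1.5
tool_pos: [0.4985, -0.2781, 0.1313]
tcp_rot: [-1.57, -0.002, 3.041]
contact_force: [-0.3, 0.1, -0.3]
grip_width: 0.0424
```

```bash
python3 - <<'E'
from h import *
to([.5018,-.2739,.091],3.045)
a=manip.capture('scene');b=manip.capture('top')
cv2.imwrite('pics/e1.png',np.hstack([cv2.resize(a['color'][130:290,120:280],(400,400)),cv2.resize(b['color'][200:320,380:500],(400,400))]))
E
```

```text
t 1.5 p [ 0.4985 -0.2781  0.1313] r [-1.5700e+00 -1.9000e-03  3.0405e+00] F [-0.3   0.12 -0.26] M [-0.03  0.04  0.01] w 0.0424
dpos mm [-2.9 40.3 -4.6] drot [-0.05 -0.26  0.11]
```

View pics/e1.png

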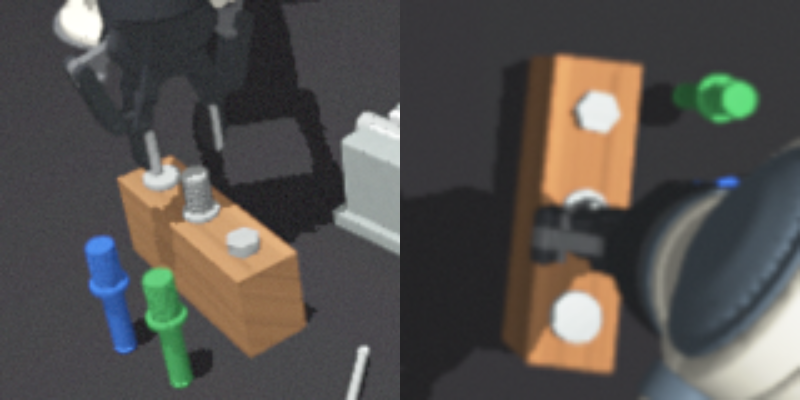

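```bash
python3 - <<'E'
from h import *
s=st()
a=manip.capture('scene');b=manip.capture('top')
p=s['tool_pos']
X=np.array([p+[0,0,-.011],p+[0,0.025,0],p-[0,.025,0],p+[0,0.0,.05],[.5018,-.2739,.109],[.5018,-.2739,.077]])
print(((proj(a,X)-[120,130])*2.5).round(0).tolist());print(((proj(b,X)-[380,200])*3.333+[400,0]).round().tolist())
k=b['depth'];P=cloud(b)[205:300,400:480];m=P[...,2]<.17
to([.5018,-.2739,.091],3.045)
E
```

```text
t 1.6 p [ 0.4999 -0.2789  0.1342] r [-1.5676  0.0032  3.0405] F [ 0.29  0.65 -0.03] M [-0.02 -0.04  0.  ] w 0.0429
[[181.0, 156.0], [207.0, 130.0], [150.0, 158.0], [168.0, 84.0], [191.0, 171.0], [198.0, 206.0]]
[[613.0, 224.0], [572.0, 225.0], [665.0, 227.0], [646.0, 238.0], [597.0, 217.0], [583.0, 211.0]]
t 1.7 p [ 0.5001 -0.2789  0.1345] r [-1.5672  0.0041  3.0406] F [ 0.25 -0.17 -0.81] M [-0.04  0.    0.03] w 0.0425
dpos mm [-1.  43.4 -5.3] drot [-0.21 -0.25 -0.23]
```

apply_moves(hand=[0.5, 0.5, 0.5, 0.5], delta_pos=[[-1, 0, -5.3], [-1, 15, -5.3], [-1, 23, -5.3], [-1, 23, -5.3]], delta_rot=[[-0.2, -0.2, -0.2], [-0.2, -0.2, -0.2], [-0.2, -0.2, -0.2], [-0.2, -0.2, -0.2]])

```text
time_s: 2.1
tool_pos: [0.4998, -0.2721, 0.1058]
tcp_rot: [-1.574, -0.007, 3.045]
contact_force: [0.0, -0.2, -0.2]
grip_width: 0.0426
```

```bash
python3 - <<'E'
from h import *
to([.5018,-.2739,.091],3.045)
E
```

```text
t 2.1 p [ 0.4998 -0.2721  0.1058] r [-1.5745 -0.0071  3.0448] F [ 0.04 -0.16 -0.16] M [ 0.01  0.   -0.02] w 0.0426
dpos mm [-2.3 14.7  1.6] drot [ 0.21 -0.01  0.41]
```

apply_moves(hand=[0.5, 0.5, 0.5], delta_pos=[[0, 0, 0], [0, 0, 0], [0, 0, 0]], delta_rot=[[0, 0, 0], [0, 0, 0], [0, 0, 0]])

```text
time_s: 2.4
tool_pos: [0.501, -0.273, 0.1091]
tcp_rot: [-1.572, -0.002, 3.045]
contact_force: [0.6, 0.9, -0.1]
grip_width: 0.043
```

```bash
python3 - <<'E'
from h import *
to([.5018,-.2739,.091],3.045)
E
```

```text
t 2.4 p [ 0.501  -0.273   0.1091] r [-1.5722e+00 -2.5000e-03  3.0446e+00] F [ 0.6   0.86 -0.08] M [-0.    0.02 -0.04] w 0.043
dpos mm [-0.9 18.1  0.8] drot [ 0.08 -0.03  0.14]
```

apply_moves(hand=[0.5, 0.5, 0.5, 0.5, 0.5], delta_pos=[[-0.9, 6, 0.8], [-0.9, 12, 0.8], [-0.9, 17, 0.8], [-0.9, 18, 0.8], [-0.9, 18, 0.8]], delta_rot=[[0, 0, 0.1], [0, 0, 0.1], [0, 0, 0.1], [0, 0, 0.1], [0, 0, 0.1]])

```text
time_s: 2.9
tool_pos: [0.5014, -0.2735, 0.09]
tcp_rot: [-1.573, -0.002, 3.045]
contact_force: [0.7, 0.3, 0.8]
grip_width: 0.0429
```

apply_moves(hand=[0.5, 0.2, 0, 0, 0], delta_pos=[[0, 0, 0], [0, 0, 0], [0, 0, 0], [0, 0, 0], [0, 0, 0]], delta_rot=[[0, 0, 0], [0, 0, 0], [0, 0, 0], [0, 0, 0], [0, 0, 0]])

```text
time_s: 3.4
tool_pos: [0.5018, -0.2737, 0.0911]
tcp_rot: [-1.572, -0.001, 3.045]
contact_force: [-0.4, 0.9, 2.5]
grip_width: 0.0181
```

```bash
python3 - <<'E'
from h import *
to([.5018,-.2739,.091],3.045)
a=manip.capture('scene')
cv2.imwrite('pics/e2.png',cv2.resize(a['color'][150:270,140:260],(600,600),interpolation=2))
st()
E
```

```text
t 3.4 p [ 0.5018 -0.2737  0.0911] r [-1.5723e+00 -6.0000e-04  3.0447e+00] F [-0.41  0.89  2.47] M [ 0.04  0.01 -0.07] w 0.0181
dpos mm [0.  0.1 0.2] drot [ 0.09 -0.02  0.04]
t 3.45 p [ 0.5019 -0.2737  0.0911] r [-1.5723e+00 -6.0000e-04  3.0447e+00] F [-0.62  0.77  2.97] M [ 0.06  0.04 -0.02] w 0.0186
```

View pics/e2.png

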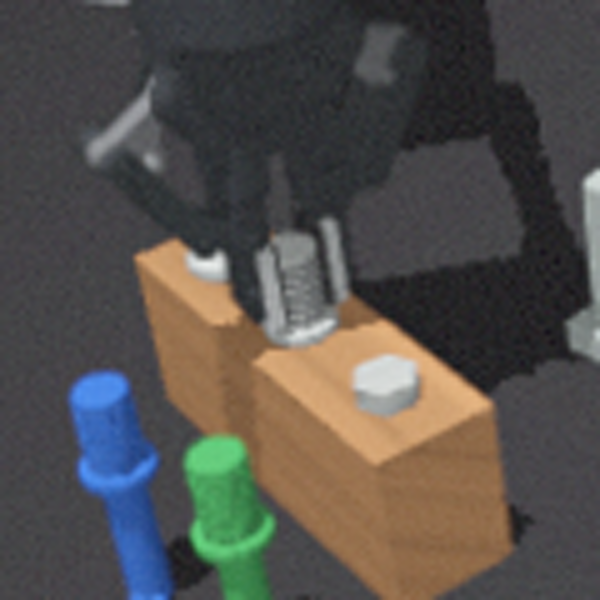

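The image shows the grey grip clamped between the pads at about (300,285), with the flange still on the rack. Lifting.

apply_moves(hand=[0, 0, 0, 0, 0], delta_pos=[[0, -10, 0], [0, -30, 0], [0, -60, 0], [0, -90, 0], [0, -104, 0]], delta_rot=[[0, 0, 0], [0, 0, 0], [0, 0, 0], [0, 0, 0], [0, 0, 0]])

```text
time_s: 3.95
tool_pos: [0.5023, -0.2743, 0.198]
tcp_rot: [-1.571, 0.002, 3.045]
contact_force: [0.3, -0.8, -2.1]
grip_width: 0.0182
```

apply_moves(hand=[0, 0, 0], delta_pos=[[0, 0, 0], [0, 0, 0], [0, 0, 0]], delta_rot=[[0, 0, 0], [0, 0, 0], [0, 0, 0]])

```text
time_s: 4.25
tool_pos: [0.5011, -0.2735, 0.1921]
tcp_rot: [-1.574, -0.005, 3.045]
contact_force: [-0.3, -1.0, -2.5]
grip_width: 0.0183
```

```bash
python3 - <<'E'
from h import *
to([.5541,.0085,.195],3.045)
E
```

```text
t 4.25 p [ 0.5011 -0.2735  0.1921] r [-1.5743 -0.0049  3.0446] F [-0.33 -0.99 -2.51] M [-0.05  0.04 -0.02] w 0.0183
dpos mm [ -25.5   -2.1 -285.8] drot [ 0.2  -0.02  0.28]
```

apply_moves(hand=[0, 0, 0, 0, 0], delta_pos=[[-2, -3, -25], [-6, -3, -65], [-10, -3, -110], [-14, -3, -155], [-18, -3, -200]], delta_rot=[[0, 0, 0], [0, 0, 0], [0, 0, 0], [0, 0, 0], [0, 0, 0]])

```text
time_s: 4.75
tool_pos: [0.5384, -0.0748, 0.1959]
tcp_rot: [-1.573, -0.004, 3.044]
contact_force: [1.1, -1.0, -2.0]
grip_width: 0.0186
```

apply_moves(hand=[0, 0, 0, 0, 0], delta_pos=[[-3, 0, -35], [-5, 0, -60], [-6.5, 0, -75], [-7.5, 0, -85], [-7.5, 0, -85]], delta_rot=[[0, 0, 0], [0, 0, 0], [0, 0, 0], [0, 0, 0], [0, 0, 0]])

```text
time_s: 5.25
tool_pos: [0.5546, 0.0077, 0.1972]
tcp_rot: [-1.572, -0.003, 3.045]
contact_force: [0.4, -0.3, -1.6]
grip_width: 0.0183
```

apply_moves(hand=[0, 0, 0], delta_pos=[[0, 0, 0], [0, 0, 0], [0, 0, 0]], delta_rot=[[0, 0, 0], [0, 0, 0], [0, 0, 0]])

```text
time_s: 5.55
tool_pos: [0.5547, 0.0063, 0.1981]
tcp_rot: [-1.572, -0.001, 3.043]
contact_force: [-0.2, -1.0, -2.1]
grip_width: 0.0181
```

```bash
python3 - <<'E'
from h import *
to([.5541,.0085,.195],3.045)
for n in('scene','top'):
    c=manip.capture(n); np.savez(n+'1.npz',**c)
    x,y=(240,90) if n=='scene' else (230,175)
    cv2.imwrite(f'pics/f_{n}.png',cv2.resize(c['color'][y:y+110,x:x+140],None,fx=5,fy=5,interpolation=2))
st()
E
```

```text
t 5.55 p [0.5547 0.0063 0.1981] r [-1.5724e+00 -1.4000e-03  3.0431e+00] F [-0.15 -0.98 -2.11] M [ 0.   -0.04 -0.01] w 0.0181
dpos mm [ 0.8  3.1 -2.2] drot [ 0.09 -0.11  0.08]
t 5.65 p [0.5547 0.0066 0.1982] r [-1.5725e+00 -1.2000e-03  3.0436e+00] F [ 0.78  0.43 -2.1 ] M [ 0.01 -0.04 -0.01] w 0.0184
```

View pics/f_scene.png

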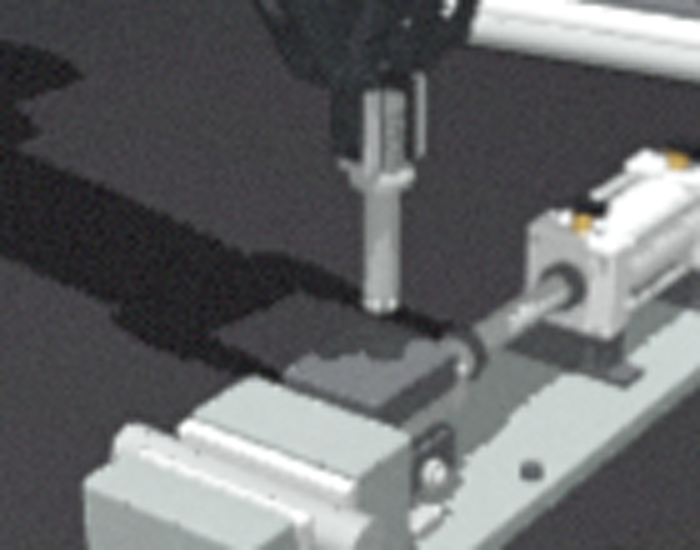

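View pics/f_top.png

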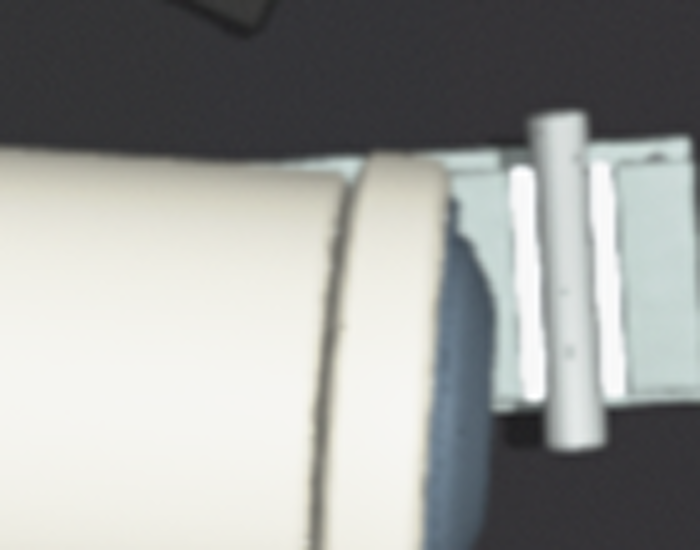

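```bash
python3 - <<'E'
from h import *
S=dict(np.load('scene1.npz'));g=cv2.cvtColor(S['color'],cv2.COLOR_BGR2GRAY).astype(float)
np.set_printoptions(linewidth=200)
print('cols',list(range(306,327)))
for v in range(120,158):print(v,g[v,306:327].astype(int))
p=np.array([.5547,.0064,.1981])
for z in(.179,.16,.14,.122,.119):print(z,proj(S,[p[0],p[1],z]).round(2))
E
```

```text
cols [306, 307, 308, 309, 310, 311, 312, 313, 314, 315, 316, 317, 318, 319, 320, 321, 322, 323, 324, 325, 326]
120 [ 53  51  53  41  41  46  99 170 166 154 107 131 132 120 100  55  58 107 122  70  57]
121 [ 62  74  77  64  50  48 100 170 168 156 108 133 134 121 109  59  64  93  83  70  63]
122 [ 63  85 125 121  97  90 118 169 167 153 112 134 132 116 115 104  77  67  64  65  63]
123 [ 62  80 113 124 133 129 141 169 159 145 115 137 131 131 135 138 115  70  66  65  68]
124 [ 63  67  74  94 137 142 148 168 152 142 146 152 142 160 189 188 155  75  67  66  65]
125 [ 64  66  62  81 132 139 143 153 144 154 193 199 191 195 203 186 146  78  64  66  63]
126 [ 67  60  62  73 116 137 140 142 147 166 195 195 191 185 176 145 100  66  62  65  64]
127 [ 64  67  65  67  89 111 131 143 152 170 174 171 163 149 129 110  81  57  67  65  67]
128 [ 66  67  63  64  64  79 103 135 145 161 160 159 150 131  87  67  65  63  63  66  67]
129 [ 63  62  70  61  63  65  82 129 142 149 149 146 141 123  69  59  63  64  62  62  65]
130 [ 61  67  68  63  66  67  85 129 143 147 148 143 141 125  70  69  67  66  66  64  66]
[... 1743 characters left out ...]
 169 188 204 162 166 200 126  69  73  68  68  69  65  68]
151 [ 70  72  56  59  58  39  67 133 167 189 143 147 161  89  49  50  72  63  64  67  70]
152 [ 66  69  66  67  68  58  57  77 102 121  95  88  74  35  31  36  47  51  57  67  68]
153 [65 70 65 68 71 70 66 64 63 68 50 42 36 29 30 32 38 34 38 44 56]
154 [66 71 68 69 70 69 68 73 73 67 57 61 57 39 44 37 38 30 32 31 39]
155 [69 70 68 69 71 72 77 75 76 72 68 69 68 66 59 49 49 36 40 29 37]
156 [65 65 68 78 73 74 78 77 81 73 76 73 71 71 68 69 60 55 43 40 30]
157 [68 71 76 69 73 68 68 70 72 77 70 75 76 76 76 74 75 79 75 71 50]
0.179 [[315.23 124.98]]
0.16 [[315.19 133.12]]
0.14 [[315.15 141.49]]
0.122 [[315.11 148.87]]
0.119 [[315.1  150.09]]
```

```bash
python3 - <<'E'
from h import *
to([.5543,.0087,.177],3.045)
E
```

```text
t 5.65 p [0.5547 0.0066 0.1982] r [-1.5725e+00 -1.2000e-03  3.0436e+00] F [ 0.78  0.43 -2.1 ] M [ 0.01 -0.04 -0.01] w 0.0184
dpos mm [ 0.6 21.2 -2. ] drot [ 0.1  -0.08  0.07]
```

apply_moves(hand=[0, 0, 0, 0, 0], delta_pos=[[0.6, 7, -2], [0.6, 14, -2], [0.6, 19, -2], [0.6, 21, -2], [0.6, 21, -2]], delta_rot=[[0.1, 0, 0.1], [0.1, 0, 0.1], [0.1, 0, 0.1], [0.1, 0, 0.1], [0.1, 0, 0.1]])

```text
time_s: 6.15
tool_pos: [0.554, 0.0094, 0.1763]
tcp_rot: [-1.571, -0.001, 3.045]
contact_force: [0.7, 0.6, -1.8]
grip_width: 0.0183
```

apply_moves(hand=[0, 0, 0, 0], delta_pos=[[0, 0, 0], [0, 0, 0], [0, 0, 0], [0, 0, 0]], delta_rot=[[0, 0, 0], [0, 0, 0], [0, 0, 0], [0, 0, 0]])

```text
time_s: 6.55
tool_pos: [0.5544, 0.0094, 0.1773]
tcp_rot: [-1.571, 0.001, 3.045]
contact_force: [-0.7, 0.2, -1.8]
grip_width: 0.0182
```

```bash
python3 - <<'E'
from h import *
to([.5543,.0087,.177],3.045)
c=manip.capture('scene')
cv2.imwrite(f'pics/g1.png',cv2.resize(c['color'][110:190,270:370],None,fx=7,fy=7,interpolation=2))
E
```

```text
t 6.55 p [0.5544 0.0094 0.1773] r [-1.5709e+00  8.0000e-04  3.0446e+00] F [-0.7   0.17 -1.81] M [0.02 0.01 0.03] w 0.0182
dpos mm [0.  0.3 0.7] drot [ 0.   -0.02 -0.04]
```

View pics/g1.png

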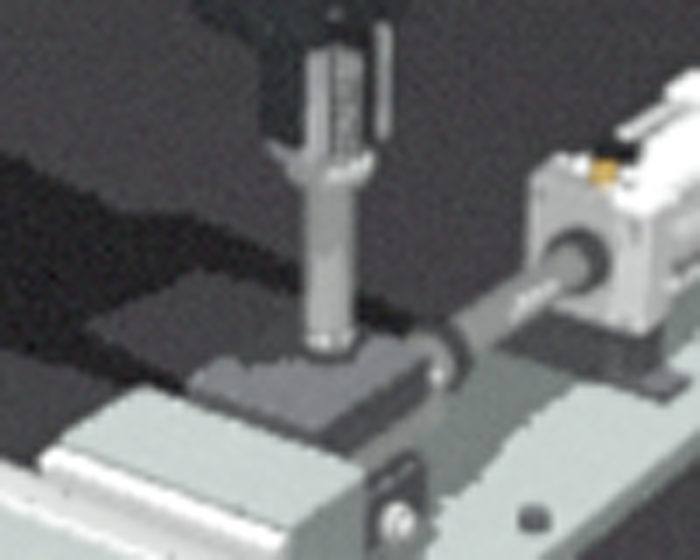

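The tip is right over the hole, and the dark rim shows evenly around it at about (330,350). I'll descend in small steps and watch the force.

apply_moves(hand=[0, 0, 0, 0, 0], delta_pos=[[0, 1.5, 0.5], [0, 3, 0.5], [0, 4.5, 0.5], [0, 5.5, 0.5], [0, 5.5, 0.5]], delta_rot=[[0, 0, 0], [0, 0, 0], [0, 0, 0], [0, 0, 0], [0, 0, 0]])

```text
time_s: 7.1
tool_pos: [0.5542, 0.0089, 0.1713]
tcp_rot: [-1.571, 0.0, 3.045]
contact_force: [0.1, 0.4, -2.2]
grip_width: 0.0181
```

```bash
python3 -c "
from h import *
to([.5543,.0087,.172],3.045)"
```

```text
t 7.1 p [0.5542 0.0089 0.1713] r [-1.5709e+00  1.0000e-04  3.0447e+00] F [ 0.07  0.36 -2.24] M [ 0.02  0.02 -0.  ] w 0.0181
dpos mm [-0.1 -0.7  0.2] drot [ 0.01 -0.02 -0.  ]
```

apply_moves(hand=[0, 0, 0, 0, 0], delta_pos=[[0, 1, 0], [0, 2, 0], [0, 3, 0], [0, 4, 0], [0, 4, 0]], delta_rot=[[0, 0, 0], [0, 0, 0], [0, 0, 0], [0, 0, 0], [0, 0, 0]])

```text
time_s: 7.6
tool_pos: [0.5542, 0.009, 0.1674]
tcp_rot: [-1.571, 0.0, 3.045]
contact_force: [0.9, 0.6, -2.5]
grip_width: 0.0181
```

```bash
python3 -c "
from h import *
to([.5543,.0087,.172],3.045)"
```

```text
t 7.6 p [0.5542 0.009  0.1674] r [-1.5710e+00  2.0000e-04  3.0446e+00] F [ 0.92  0.63 -2.54] M [ 0.07 -0.07 -0.01] w 0.0181
dpos mm [-0.1 -4.6  0.2] drot [ 0.01 -0.02 -0.01]
```

apply_moves(hand=[0, 0, 0, 0, 0], delta_pos=[[0, 2, 0], [0, 4, 0], [0, 6, 0], [0, 8, 0], [0, 9, 0]], delta_rot=[[0, 0, 0], [0, 0, 0], [0, 0, 0], [0, 0, 0], [0, 0, 0]])

```text
time_s: 8.1
tool_pos: [0.5543, 0.009, 0.1584]
tcp_rot: [-1.571, 0.0, 3.045]
contact_force: [-0.6, 1.6, -1.1]
grip_width: 0.0183
```

```bash
python3 -c "
from h import *
to([.5543,.0087,.172],3.045)"
```

```text
t 8.1 p [0.5543 0.009  0.1584] r [-1.5711e+00  5.0000e-04  3.0448e+00] F [-0.59  1.61 -1.05] M [ 0.26 -0.22 -0.  ] w 0.0183
dpos mm [ -0.  -13.6   0.3] drot [ 0.02 -0.01 -0.03]
```

apply_moves(hand=[0, 0, 0, 0, 0], delta_pos=[[0, 1, 0], [0, 2, 0], [0, 3, 0], [0, 3.5, 0], [0, 3.5, 0]], delta_rot=[[0, 0, 0], [0, 0, 0], [0, 0, 0], [0, 0, 0], [0, 0, 0]])

```text
time_s: 8.6
tool_pos: [0.5543, 0.009, 0.155]
tcp_rot: [-1.571, 0.0, 3.045]
contact_force: [0.8, 1.9, -2.0]
grip_width: 0.0185
```

```bash
python3 -c "
from h import *
to([.5543,.0087,.172],3.045)"
```

```text
t 8.6 p [0.5543 0.009  0.155 ] r [-1.5711e+00  4.0000e-04  3.0447e+00] F [ 0.84  1.91 -2.  ] M [ 0.45 -0.27  0.03] w 0.0185
dpos mm [ -0.1 -17.    0.3] drot [ 0.02 -0.02 -0.02]
```

apply_moves(hand=[0.2, 0.5, 0.5, 0.5, 0.5], delta_pos=[[0, 0, 0], [0, 0, 0], [0, 0, 0], [0, 0, 0], [0, -10, 0]], delta_rot=[[0, 0, 0], [0, 0, 0], [0, 0, 0], [0, 0, 0], [0, 0, 0]])

```text
time_s: 9.1
tool_pos: [0.5535, 0.0087, 0.1639]
tcp_rot: [-1.57, -0.003, 3.044]
contact_force: [0.8, -1.0, -0.2]
grip_width: 0.0427
```

apply_moves(hand=[0.5, 0.5, 0.5, 0.5], delta_pos=[[0, -20, 0], [0, -40, 0], [0, -65, 0], [0, -65, 0]], delta_rot=[[0, 0, 0], [0, 0, 0], [0, 0, 0], [0, 0, 0]])

```text
time_s: 9.5
tool_pos: [0.5555, 0.0087, 0.2355]
tcp_rot: [-1.571, 0.008, 3.044]
contact_force: [0.5, 0.3, 1.0]
grip_width: 0.0428
```

```bash
python3 - <<'E'
from h import *
st()
c=manip.capture('scene');np.savez('scene2.npz',**c)
cv2.imwrite(f'pics/g2.png',cv2.resize(c['color'][60:190,260:400],None,fx=5,fy=4.6,interpolation=2))
E
```

```text
t 9.5 p [0.5555 0.0087 0.2355] r [-1.5711  0.0081  3.0445] F [0.47 0.27 0.96] M [0.02 0.01 0.01] w 0.0428
```

View pics/g2.png

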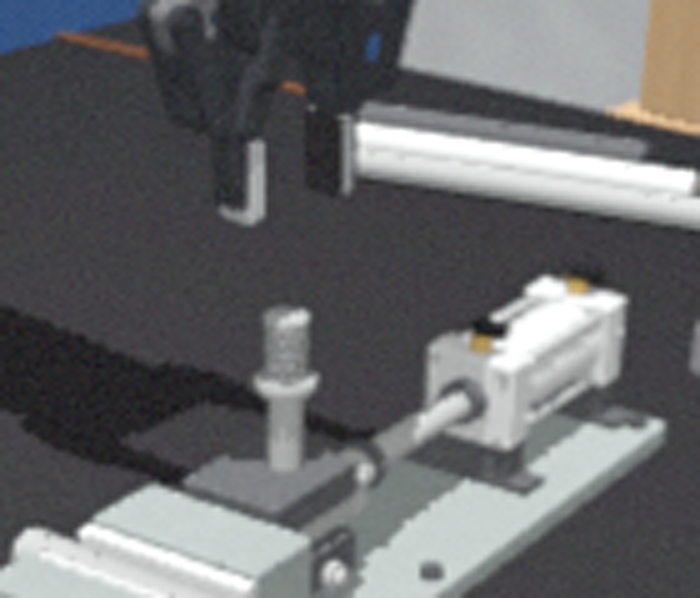

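```bash
python3 - <<'E'
from h import *
s=manip.observe();print(s['joint_positions'])
to([.5464,.1137,.235],1.646)
E
```

```text
[-4.54213453e-02 -3.62351962e-02  1.37665870e+00 -1.25471798e-04
  1.79591769e+00  1.62241342e+00]
t 9.55 p [0.5551 0.0088 0.233 ] r [-1.5709  0.0053  3.0445] F [ 0.23 -0.07 -0.54] M [-0.01 -0.02  0.01] w 0.043
dpos mm [  18.8   -2.  -103.6] drot [ 0.22 80.13 -0.24]
```

apply_moves(hand=[0.5, 0.5, 0.5, 0.5, 0.5], delta_pos=[[4, 0, -20], [8, 0, -40], [12, 0, -60], [16, 0, -80], [18.8, 0, -103.6]], delta_rot=[[0, -8.5, 0], [0, -17, 0], [0, -25.5, 0], [0, -34, 0], [0, -42.5, 0]])

```text
time_s: 10.05
tool_pos: [0.545, 0.1142, 0.2288]
tcp_rot: [-1.571, -0.001, -2.491]
contact_force: [0.8, -0.3, -0.2]
grip_width: 0.0425
```

apply_moves(hand=[0.5, 0.5, 0.5, 0.5, 0.5], delta_pos=[[0, 0, 0], [0, 0, 0], [0, 0, 0], [0, 0, 0], [0, 0, 0]], delta_rot=[[0, -8.5, 0], [0, -17, 0], [0, -25.5, 0], [0, -34, 0], [0, -42.5, 0]])

```text
time_s: 10.55
tool_pos: [0.5451, 0.1138, 0.2287]
tcp_rot: [-1.572, -0.001, -1.749]
contact_force: [0.3, -0.6, -0.5]
grip_width: 0.043
```

```bash
python3 - <<'E'
from h import *
to([.5464,.1137,.16],4.787)
E
```

```text
t 10.55 p [0.5451 0.1138 0.2287] r [-1.5725e+00 -7.0000e-04 -1.7489e+00] F [ 0.3  -0.6  -0.53] M [ 0.05 -0.07  0.03] w 0.043
dpos mm [-0.2 68.7  1.4] drot [  0.1  -14.48   0.03]
```

apply_moves(hand=[0.5, 0.5, 0.5, 0.5, 0.5], delta_pos=[[-0.2, 15, 1.4], [-0.2, 40, 1.4], [-0.2, 60, 1.4], [-0.2, 68, 1.4], [-0.2, 68, 1.4]], delta_rot=[[0.1, -7, 0], [0.1, -14.5, 0], [0.1, -14.5, 0], [0.1, -14.5, 0], [0.1, -14.5, 0]])

```text
time_s: 11.05
tool_pos: [0.546, 0.1136, 0.1598]
tcp_rot: [-1.573, -0.001, -1.502]
contact_force: [-0.5, -0.4, -0.0]
grip_width: 0.0427
```

apply_moves(hand=[0.5, 0.5], delta_pos=[[0, 0, 0], [0, 0, 0]], delta_rot=[[0, 0, 0], [0, 0, 0]])

```text
time_s: 11.25
tool_pos: [0.5475, 0.1138, 0.1636]
tcp_rot: [-1.567, -0.0, -1.502]
contact_force: [-0.0, 0.2, 0.2]
grip_width: 0.0426
```

```bash
python3 - <<'E'
from h import *
to([.5464,.1137,.06],4.787)
c=manip.capture('scene')
cv2.imwrite(f'pics/g3.png',cv2.resize(c['color'][60:190,260:400],None,fx=5,fy=4.6,interpolation=2))
E
```

```text
t 11.25 p [0.5475 0.1138 0.1636] r [-1.5665e+00 -1.0000e-04 -1.5021e+00] F [-0.03  0.2   0.15] M [ 0.02 -0.   -0.02] w 0.0426
dpos mm [ 1.000e-01  1.036e+02 -1.600e+00] drot [-0.25 -0.34  0.01]
```

View pics/g3.png

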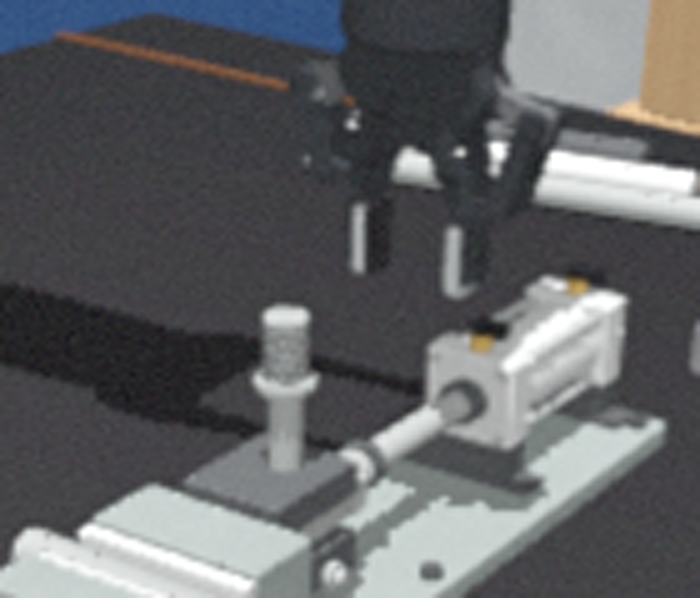

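The fingers at (362,238) and (455,260) straddle the rod, and the pin stands untouched at (287,385). Descending.

apply_moves(hand=[0.5, 0.5, 0.5, 0.5, 0.5], delta_pos=[[0, 20, -1], [0, 45, -1], [0, 60, -1], [0, 75, -1], [0, 80, -1]], delta_rot=[[0, -0.3, 0], [0, -0.3, 0], [0, -0.3, 0], [0, -0.3, 0], [0, -0.3, 0]])

```text
time_s: 11.8
tool_pos: [0.5456, 0.1136, 0.0805]
tcp_rot: [-1.571, -0.0, -1.497]
contact_force: [0.1, 0.1, -1.2]
grip_width: 0.043
```

apply_moves(hand=[0.5, 0.5], delta_pos=[[0, 0, 0], [0, 0, 0]], delta_rot=[[0, 0, 0], [0, 0, 0]])

```text
time_s: 12.0
tool_pos: [0.5467, 0.1138, 0.0831]
tcp_rot: [-1.567, -0.0, -1.497]
contact_force: [0.0, -0.4, -0.0]
grip_width: 0.0425
```

```bash
python3 - <<'E'
from h import *
to([.5464,.1137,.06],4.787)
E
```

```text
t 12.0 p [0.5467 0.1138 0.0831] r [-1.5673e+00 -1.0000e-04 -1.4967e+00] F [ 0.01 -0.44 -0.03] M [ 0.03  0.01 -0.02] w 0.0425
dpos mm [ 0.  23.1 -0.3] drot [-0.2  -0.03  0.01]
```

apply_moves(hand=[0.5, 0.5, 0.5, 0.5, 0.5], delta_pos=[[0, 8, 0], [0, 16, 0], [0, 21, 0], [0, 22, 0], [0, 22, 0]], delta_rot=[[0, 0, 0], [0, 0, 0], [0, 0, 0], [0, 0, 0], [0, 0, 0]])

```text
time_s: 12.5
tool_pos: [0.546, 0.1136, 0.0596]
tcp_rot: [-1.57, -0.0, -1.497]
contact_force: [-0.5, 0.3, 0.5]
grip_width: 0.0429
```

apply_moves(hand=[0.3, 0, 0, 0, 0], delta_pos=[[0, 0, 0], [0, 0, 0], [0, 0, 0], [0, 0, 0], [0, 0, 0]], delta_rot=[[0, 0, 0], [0, 0, 0], [0, 0, 0], [0, 0, 0], [0, 0, 0]])

```text
time_s: 13.0
tool_pos: [0.548, 0.1138, 0.0608]
tcp_rot: [-1.564, 0.0, -1.497]
contact_force: [7.5, 0.6, -3.1]
grip_width: 0.0138
```

```bash
python3 - <<'E'
from h import *
st()
c=manip.capture('scene');np.savez('scene3.npz',**c)
cv2.imwrite(f'pics/g4.png',cv2.resize(c['color'][60:190,260:400],None,fx=5,fy=4.6,interpolation=2))
E
```

```text
t 13.0 p [0.548  0.1138 0.0608] r [-1.5639  0.     -1.4968] F [ 7.5   0.57 -3.08] M [ 0.1  -1.01  0.01] w 0.0138
```

View pics/g4.png

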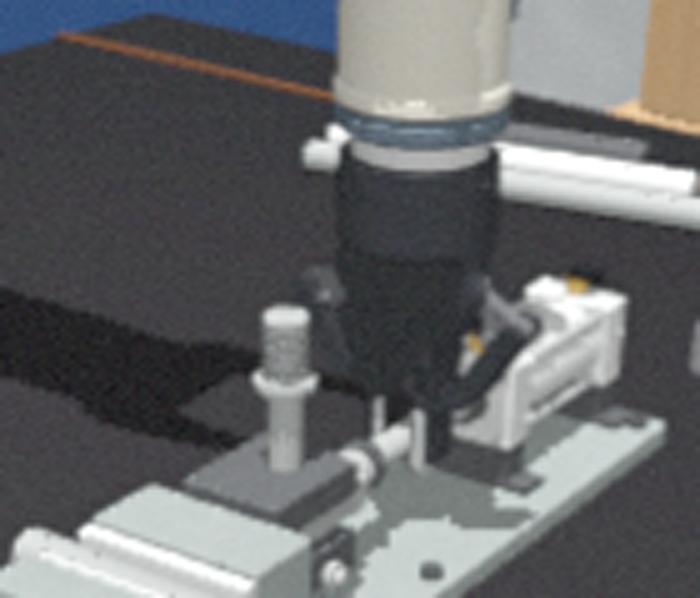

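apply_moves(hand=[0, 0, 0, 0, 0], delta_pos=[[1, 0, 1.5], [2, 0, 1.5], [3.5, 0, 1.5], [5, 0, 1.5], [5, 0, 1.5]], delta_rot=[[0, 0, 0], [0, 0, 0], [0, 0, 0], [0, 0, 0], [0, 0, 0]])

```text
time_s: 13.55
tool_pos: [0.5484, 0.1098, 0.0608]
tcp_rot: [-1.567, 0.002, -1.496]
contact_force: [1.9, 4.8, 2.3]
grip_width: 0.0142
```

```bash
cat > w.py <<'E'
from h import *
import sys
st()
c=manip.capture('scene')
g=cv2.cvtColor(c['color'],cv2.COLOR_BGR2GRAY)
# pin column: bright run
P=c['color'][110:185,285:385]
cv2.imwrite(f'pics/{sys.argv[1]}.png',cv2.resize(P,None,fx=5,fy=5,interpolation=2))
print(g[115:165:1,317].tolist())
E
python3 w.py p1
```

```text
t 13.55 p [0.5484 0.1098 0.0608] r [-1.5674  0.0016 -1.4962] F [1.89 4.78 2.32] M [ 0.75 -0.03  0.03] w 0.0142
[66, 57, 65, 64, 66, 65, 60, 61, 64, 61, 82, 161, 210, 221, 212, 189, 156, 148, 154, 148, 162, 149, 139, 148, 144, 163, 146, 170, 192, 182, 177, 161, 147, 148, 149, 148, 149, 156, 171, 174, 175, 173, 177, 175, 173, 174, 174, 152, 135, 132]
```

apply_moves(hand=[0, 0, 0, 0, 0], delta_pos=[[1, 0, 0], [2, 0, 0], [3, 0, 0], [3, 0, 0], [3, 0, 0]], delta_rot=[[0, 0, 0], [0, 0, 0], [0, 0, 0], [0, 0, 0], [0, 0, 0]])

```text
time_s: 14.1
tool_pos: [0.5486, 0.1071, 0.0608]
tcp_rot: [-1.567, 0.002, -1.496]
contact_force: [1.0, 6.3, 1.7]
grip_width: 0.0141
```

```bash
python3 w.py p2
```

```text
t 14.1 p [0.5486 0.1071 0.0608] r [-1.5672  0.0021 -1.4959] F [0.99 6.32 1.69] M [0.95 0.01 0.03] w 0.0141
[65, 63, 67, 63, 65, 64, 66, 61, 61, 58, 91, 190, 218, 215, 194, 160, 141, 137, 154, 161, 145, 157, 149, 136, 150, 144, 167, 185, 199, 188, 164, 151, 149, 151, 149, 151, 161, 178, 179, 181, 181, 180, 181, 180, 181, 178, 178, 154, 136, 132]
```

View pics/p2.png

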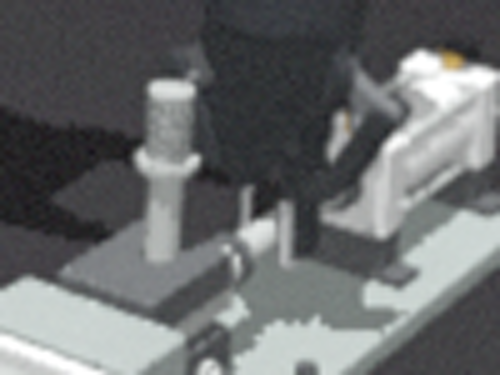

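The pin still stands high (flange at (167,162)), and the pull so far is 6.7 mm. Continuing.

apply_moves(hand=[0, 0, 0, 0, 0], delta_pos=[[0.7, 0, 0], [1.4, 0, 0], [2, 0, 0], [2, 0, 0], [2, 0, 0]], delta_rot=[[0, 0, 0], [0, 0, 0], [0, 0, 0], [0, 0, 0], [0, 0, 0]])

```text
time_s: 14.65
tool_pos: [0.5487, 0.1052, 0.0608]
tcp_rot: [-1.567, 0.002, -1.496]
contact_force: [1.6, 6.6, 1.7]
grip_width: 0.0141
```

```bash
python3 w.py p3
```

```text
t 14.65 p [0.5487 0.1052 0.0608] r [-1.5673  0.0022 -1.4959] F [1.58 6.64 1.7 ] M [ 0.95 -0.06 -0.  ] w 0.0141
[67, 62, 67, 66, 61, 65, 60, 59, 59, 57, 83, 187, 219, 215, 196, 162, 149, 137, 148, 158, 146, 159, 151, 144, 153, 143, 168, 189, 203, 191, 165, 149, 149, 149, 151, 153, 161, 178, 181, 180, 179, 179, 180, 180, 179, 180, 180, 156, 135, 136]
```

apply_moves(hand=[0, 0, 0, 0, 0], delta_pos=[[0.7, 0, 0], [1.4, 0, 0], [2, 0, 0], [2, 0, 0], [2, 0, 0]], delta_rot=[[0, 0, 0], [0, 0, 0], [0, 0, 0], [0, 0, 0], [0, 0, 0]])

```text
time_s: 15.2
tool_pos: [0.5489, 0.1034, 0.0608]
tcp_rot: [-1.567, 0.002, -1.496]
contact_force: [0.8, 7.9, 1.1]
grip_width: 0.0135
```

```bash
python3 w.py p4
```

```text
t 15.2 p [0.5489 0.1034 0.0608] r [-1.5672  0.0025 -1.4959] F [0.78 7.92 1.11] M [ 1.12  0.01 -0.02] w 0.0135
[62, 57, 65, 61, 64, 68, 67, 63, 64, 54, 84, 190, 218, 218, 198, 157, 147, 140, 145, 159, 145, 161, 157, 147, 150, 150, 169, 172, 199, 190, 163, 150, 152, 151, 149, 150, 163, 176, 182, 181, 180, 179, 180, 181, 180, 180, 178, 157, 135, 135]
```

apply_moves(hand=[0, 0, 0, 0], delta_pos=[[0.7, 0, 0], [1.4, 0, 0], [2, 0, 0], [2, 0, 0]], delta_rot=[[0, 0, 0], [0, 0, 0], [0, 0, 0], [0, 0, 0]])

```text
time_s: 15.65
tool_pos: [0.549, 0.1016, 0.0608]
tcp_rot: [-1.567, 0.003, -1.496]
contact_force: [0.9, 8.3, 1.4]
grip_width: 0.0142
```

```bash
python3 w.py p5
```

```text
t 15.65 p [0.549  0.1016 0.0608] r [-1.5671  0.0029 -1.4957] F [0.86 8.25 1.37] M [ 1.2  -0.04 -0.02] w 0.0142
[59, 68, 66, 61, 65, 72, 76, 69, 63, 57, 84, 185, 217, 218, 197, 158, 144, 138, 146, 147, 138, 148, 152, 167, 157, 156, 161, 172, 199, 192, 168, 151, 152, 152, 147, 153, 160, 177, 179, 182, 181, 178, 178, 181, 180, 178, 178, 154, 133, 132]
```

apply_moves(hand=[0, 0, 0, 0], delta_pos=[[0.7, 0, 0], [1.4, 0, 0], [2, 0, 0], [2, 0, 0]], delta_rot=[[0, 0, 0], [0, 0, 0], [0, 0, 0], [0, 0, 0]])

```text
time_s: 16.1
tool_pos: [0.5492, 0.0997, 0.0608]
tcp_rot: [-1.567, 0.003, -1.496]
contact_force: [0.8, 7.4, 2.6]
grip_width: 0.014
```

```bash
python3 w.py p6
```

```text
t 16.1 p [0.5492 0.0997 0.0608] r [-1.5672  0.0031 -1.4956] F [0.76 7.43 2.6 ] M [ 1.25 -0.07  0.03] w 0.014
[65, 63, 64, 65, 59, 78, 80, 70, 63, 64, 58, 60, 61, 57, 59, 63, 62, 64, 68, 62, 65, 66, 66, 70, 68, 49, 34, 65, 170, 213, 224, 220, 192, 158, 141, 131, 143, 142, 134, 139, 128, 122, 140, 131, 162, 210, 188, 151, 129, 133]
```

View pics/p6.png

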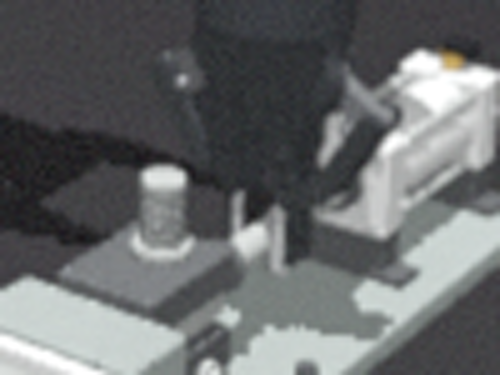

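The pin has dropped through the eye. Its flange at (163,247) now sits just above the ear. I'll release the rod, then go up and over the pin.

apply_moves(hand=[0.3, 0.5, 0.5, 0.5, 0.5], delta_pos=[[0, 0, 0], [0, 0, 0], [0, 0, 0], [0, -10, 0], [0, -30, 0]], delta_rot=[[0, 0, 0], [0, 0, 0], [0, 0, 0], [0, 0, 0], [0, 0, 0]])

```text
time_s: 16.65
tool_pos: [0.5477, 0.0974, 0.0889]
tcp_rot: [-1.573, -0.001, -1.497]
contact_force: [0.8, 0.2, -0.4]
grip_width: 0.0426
```

apply_moves(hand=[0.5, 0.5, 0.5, 0.5, 0.5], delta_pos=[[0, -30, 0], [0, -60, 0], [0, -80, 0], [0, -90, 0], [0, -90, 0]], delta_rot=[[0, 0, 0], [0, 0, 0], [0, 0, 0], [0, 0, 0], [0, 0, 0]])

```text
time_s: 17.15
tool_pos: [0.5493, 0.0978, 0.1822]
tcp_rot: [-1.565, -0.0, -1.497]
contact_force: [0.1, -0.2, -0.4]
grip_width: 0.0426
```

```bash
python3 w.py p7; python3 - <<'E'
from h import *
to([.5543,.009,.165],4.787)
S=manip.capture('scene')
for z in(.0945,.0975,.0995,.1005,.1055,.1315,.1375):print(z,proj(S,[.5543,.009,z]).round(2))
E
```

```text
t 17.15 p [0.5493 0.0978 0.1822] r [-1.5653e+00 -2.0000e-04 -1.4970e+00] F [ 0.09 -0.25 -0.38] M [ 0.03  0.07 -0.02] w 0.0426
[61, 64, 62, 64, 65, 64, 69, 64, 69, 67, 68, 67, 65, 67, 63, 61, 65, 62, 70, 66, 62, 52, 44, 31, 37, 37, 56, 74, 149, 209, 225, 224, 208, 179, 146, 133, 161, 143, 127, 144, 134, 137, 136, 131, 171, 209, 200, 178, 146, 134]
t 17.2 p [0.5488 0.0978 0.1804] r [-1.5680e+00 -3.0000e-04 -1.4969e+00] F [-0.75 -0.51  0.24] M [-0.05  0.02  0.01] w 0.0429
dpos mm [88.9 15.4 -1.1] drot [-0.16 -0.04  0.02]
0.0945 [[315.66 159.39]]
0.0975 [[315.67 158.21]]
0.0995 [[315.68 157.42]]
0.1005 [[315.68 157.02]]
0.1055 [[315.69 155.04]]
0.1315 [[315.75 144.55]]
0.1375 [[315.77 142.09]]
```

View pics/p7.png

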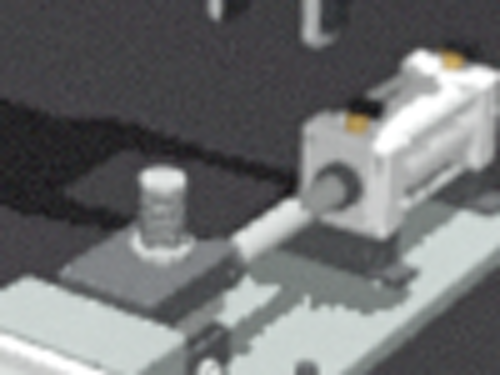

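```bash
python3 - <<'E'
from h import *
S=manip.capture('scene')
e=np.array([-.638,.77])*.010+[.5543,.009]
for z in(.172,.1395,.1365,.1345,.1325,.1315):print(z,proj(S,[e[0],e[1],z]).round(2))
P=cloud(S);
for n,(a,b,c,d) in dict(top=(144,147,314,320),ear=(168,172,308,312)).items():print(n,np.median(P[a:b,c:d],(0,1)),S['depth'][a:b,c:d].std())
k=P[140:166,310:323,2];np.set_printoptions(linewidth=200,precision=4,suppress=True);print(k[:,::2])
P=cloud(dict(np.load('scene2.npz')));print(P[126:131,314:320,2])
E
```

```text
0.172 [[315.89 125.73]]
0.1395 [[315.81 139.31]]
0.1365 [[315.8  140.54]]
0.1345 [[315.8  141.36]]
0.1325 [[315.79 142.18]]
0.1315 [[315.79 142.58]]
top [0.55715577 0.00802128 0.13148711] 0.003472354
ear [ 0.5706687  -0.0317865   0.09233139] 0.0021346249
[[ 0.0001 -0.0003  0.0004 -0.0009  0.0006  0.0002 -0.0001]
 [-0.0023 -0.0003 -0.0017 -0.0008  0.0008  0.003   0.0008]
 [-0.0015  0.0002  0.0006 -0.0006  0.0011  0.0003 -0.0009]
 [ 0.0018  0.0015 -0.0002 -0.0005  0.0007  0.0001  0.0009]
 [ 0.0015  0.0012  0.1315  0.1312  0.1314  0.1316  0.0001]
 [-0.0008 -0.0002  0.1319  0.132   0.1324  0.1308  0.0004]
 [-0.0023 -0.0002  0.1307  0.1317  0.1311  0.1315 -0.0014]
 [ 0.0001 -0.0012  0.1293  0.1313  0.1299  0.1295  0.0012]
 [ 0.0008  0.0006  0.1271  0.1281  0.13    0.1279 -0.0001]
 [ 0.     -0.0003  0.125   0.127   0.1272  0.1261  0.0004]
 [-0.0004 -0.0006  0.123   0.1233  0.1253  0.122  -0.0012]
 [ 0.0005 -0.      0.12    0.1223  0.1218  0.1203 -0.0013]
 [ 0.0001  0.0024  0.1182  0.1192  0.1194  0.1178 -0.0015]
 [-0.0004  0.0011  0.1142  0.1154  0.1155  0.1155  0.0006]
 [-0.0002  0.0953  
[... 245 characters left out ...]
.1043  0.1038  0.1018  0.0997]
 [ 0.0936  0.0992  0.1002  0.1009  0.1009  0.1007  0.1   ]
 [ 0.0949  0.0958  0.0996  0.1001  0.0986  0.0989  0.0985]
 [ 0.0929  0.0955  0.0962  0.0982  0.0991  0.097   0.0967]
 [ 0.0942  0.0943  0.0939  0.0953  0.0949  0.0954  0.0964]
 [ 0.0953  0.093   0.0938  0.0936  0.0932  0.0935  0.0941]
 [ 0.094   0.0945  0.0936  0.0938  0.094   0.0942  0.0948]
 [ 0.0935  0.0943  0.0941  0.0951  0.0935  0.0935  0.0956]]
[[-0.0007 -0.0009  0.003   0.0016  0.001   0.0004]
 [ 0.172   0.1722  0.1715  0.172   0.1718  0.1723]
 [ 0.1722  0.172   0.1724  0.173   0.1733  0.1719]
 [ 0.173   0.1718  0.1712  0.172   0.1728  0.1705]
 [ 0.1712  0.1704  0.1717  0.1712  0.1716  0.1705]]
```

The top of the grip now measures z≈0.1315, so the flange is at about 0.0945. That means the pin already looks fully seated from the drop. I'll check with a gentle press of the closed fingers on the grip's top.

apply_moves(hand=[0, 0, 0, 0, 0], delta_pos=[[15, 5, -1], [35, 10, -1], [60, 12, -1], [80, 12, -1], [88.9, 12, -1]], delta_rot=[[0, 0, 0], [0, 0, 0], [0, 0, 0], [0, 0, 0], [0, 0, 0]])

```text
time_s: 17.8
tool_pos: [0.5536, 0.0067, 0.1663]
tcp_rot: [-1.571, -0.001, -1.499]
contact_force: [-0.0, -0.4, 0.6]
grip_width: 0.0001
```

apply_moves(hand=[0, 0, 0, 0], delta_pos=[[0, 0, 0], [0, 0, 0], [0, 0, 0], [0, 0, 0]], delta_rot=[[0, 0, 0], [0, 0, 0], [0, 0, 0], [0, 0, 0]])

```text
time_s: 18.2
tool_pos: [0.5542, 0.0099, 0.1681]
tcp_rot: [-1.569, -0.0, -1.496]
contact_force: [-0.2, 0.3, 0.2]
grip_width: -0.0001
```

```bash
python3 - <<'E'
from h import *
to([.5543,.009,.147],4.787)
E
python3 w.py p8
```

```text
t 18.2 p [0.5542 0.0099 0.1681] r [-1.5686e+00 -1.0000e-04 -1.4956e+00] F [-0.21  0.31  0.22] M [-0.01  0.    0.03] w -0.0001
dpos mm [ 0.9 21.1 -0. ] drot [-0.12  0.04  0.  ]
t 18.2 p [0.5542 0.0099 0.1681] r [-1.5686e+00 -1.0000e-04 -1.4956e+00] F [-0.21  0.31  0.22] M [-0.01  0.    0.03] w -0.0001
[52, 51, 52, 50, 65, 100, 119, 116, 119, 118, 118, 109, 105, 109, 110, 106, 112, 110, 122, 143, 147, 112, 67, 68, 72, 64, 65, 68, 94, 126, 147, 204, 207, 181, 145, 131, 158, 139, 127, 145, 130, 137, 137, 129, 168, 210, 202, 178, 147, 133]
```

View pics/p8.png

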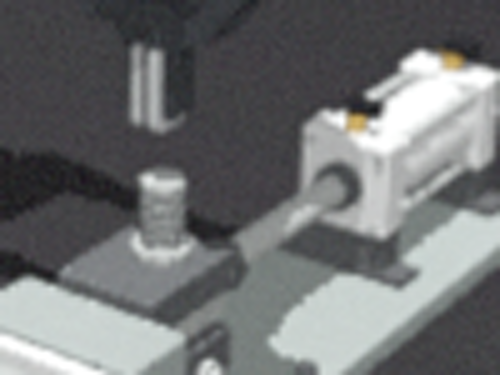

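The closed fingers at (155,90) are centred over the pin at (163,185). Going down to about 2 mm above it, then in small steps.

apply_moves(hand=[0, 0, 0, 0, 0], delta_pos=[[0.9, 7, 0], [0.9, 14, 0], [0.9, 20, 0], [0.9, 22, 0], [0.9, 22, 0]], delta_rot=[[0, 0, 0], [0, 0, 0], [0, 0, 0], [0, 0, 0], [0, 0, 0]])

```text
time_s: 18.75
tool_pos: [0.554, 0.0082, 0.1453]
tcp_rot: [-1.57, -0.0, -1.497]
contact_force: [-0.2, 0.3, -0.2]
grip_width: -0.0
```

apply_moves(hand=[0, 0, 0, 0, 0], delta_pos=[[0, 1, 0], [0, 2, 0], [0, 3, 0], [0, 4, 0], [0, 4, 0]], delta_rot=[[0, 0, 0], [0, 0, 0], [0, 0, 0], [0, 0, 0], [0, 0, 0]])

```text
time_s: 19.25
tool_pos: [0.5545, 0.0082, 0.1428]
tcp_rot: [-1.568, -0.0, -1.497]
contact_force: [-1.1, 0.0, 2.8]
grip_width: -0.0002
```

apply_moves(hand=[0, 0, 0, 0, 0], delta_pos=[[0, 0.6, 0], [0, 1.2, 0], [0, 1.8, 0], [0, 2.4, 0], [0, 2.4, 0]], delta_rot=[[0, 0, 0], [0, 0, 0], [0, 0, 0], [0, 0, 0], [0, 0, 0]])

```text
time_s: 19.75
tool_pos: [0.5546, 0.0082, 0.1427]
tcp_rot: [-1.566, -0.001, -1.497]
contact_force: [-4.6, -0.2, 12.4]
grip_width: -0.0
```

apply_moves(hand=[0, 0, 0, 0], delta_pos=[[0, 0.6, 0], [0, 1.2, 0], [0, 1.8, 0], [0, 1.8, 0]], delta_rot=[[0, 0, 0], [0, 0, 0], [0, 0, 0], [0, 0, 0]])

```text
time_s: 20.15
tool_pos: [0.5547, 0.0082, 0.1426]
tcp_rot: [-1.565, -0.001, -1.497]
contact_force: [-9.3, 0.4, 19.6]
grip_width: 0.0002
```

Under 20 N it moves no further, so it is on a hard stop at home height. Backing off.

apply_moves(hand=[0, 0, 0, 0, 0], delta_pos=[[0, -3, 0], [0, -8, 0], [0, -25, 0], [0, -50, 0], [0, -80, 0]], delta_rot=[[0, 0, 0], [0, 0, 0], [0, 0, 0], [0, 0, 0], [0, 0, 0]])

```text
time_s: 20.65
tool_pos: [0.5536, 0.0082, 0.2168]
tcp_rot: [-1.572, 0.0, -1.497]
contact_force: [0.6, 0.1, 0.6]
grip_width: 0.0
```

apply_moves(hand=[0, 0, 0, 0, 0], delta_pos=[[0, -15, 0], [0, -30, 0], [0, -30, 0], [0, -30, 0], [0, -30, 0]], delta_rot=[[0, 0, 0], [0, 0, 0], [0, 0, 0], [0, 0, 0], [0, 0, 0]])

```text
time_s: 21.15
tool_pos: [0.5538, 0.0082, 0.246]
tcp_rot: [-1.571, 0.0, -1.497]
contact_force: [0.1, -0.9, 0.1]
grip_width: 0.0003
```

```bash
python3 w.py p9; python3 - <<'E'
from h import *
S=manip.capture('scene');P=cloud(S)
print('top z',np.median(P[144:147,314:319,2]),'ear',np.median(P[164:168,312:318,2]))
cv2.imwrite('pics/p10.png',S['color'])
E
```

```text
t 21.15 p [0.5538 0.0082 0.246 ] r [-1.5715e+00  1.0000e-04 -1.4968e+00] F [ 0.1  -0.93  0.08] M [ 0.03 -0.03  0.05] w 0.0003
[60, 63, 64, 60, 63, 60, 62, 63, 66, 67, 61, 66, 62, 65, 58, 66, 63, 66, 67, 67, 69, 67, 69, 64, 66, 65, 61, 77, 146, 209, 224, 223, 206, 182, 144, 136, 160, 141, 134, 145, 137, 136, 136, 133, 170, 210, 202, 180, 146, 135]
top z 0.13148877606873322 ear 0.09447271443644556
```

View pics/p9.png

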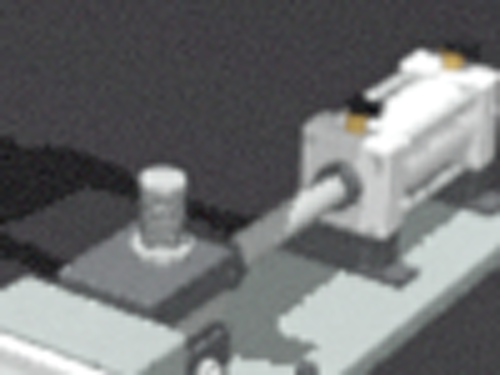

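View pics/p10.png

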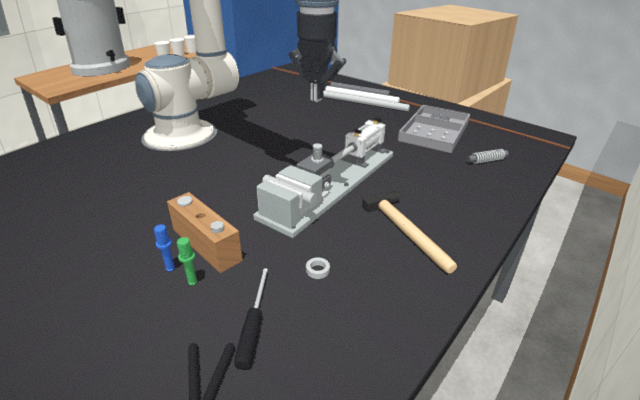

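The pin stands upright at (317,152) with its flange on the fork. Its top is 37 mm above the ear face, which is exactly the home height. The rack's other pins and the tools are where they started.

```bash
python3 -c "
from bench import manip
print(manip.sign_off())"
```

```text
the job is handed in; nothing more can be done
None
```

The clevis pin is home through the upper ear, rod eye and lower ear, with its flange flat on the fork, and I've handed the job in. It took about 21 s of the 67 s allowed.

- **What I did:** I took the grey knurled-grip pin from the rack's middle hole and started it in the upper ear with no noticeable force. I then drew the rod out about 14 mm at up to roughly 8 N, and the pin dropped into the eye. I let go of the rod, pressed the pin from above with the closed fingers, and backed off clear.
- **Last checks:**
  - The top of the grip measured z = 0.1315 m against the ear face at 0.0945 m. That is the 37 mm expected with the flange flat.
  - The final press did not move the pin at 12 N or at 20 N.
  - The final picture shows the pin upright, the arm clear, and the other rack pins and tools where they started.
- **What disagreed:**
  - I expected the pin to stop 5 to 8 mm short on the spring ball, but it measured fully home straight after the drop. I therefore never felt a separate click.
  - The two cameras disagreed by about 4 mm on where the hole was. I mostly used the top camera's reading, and the pin went in there without resistance.
  - I did not measure the seated pin's tilt or centring precisely.

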